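# Snap the ratchet lid shut and hold the belt tensioner back

## Task

I am about to slip a new belt onto this drive deck. First press the orange ratchet lid shut until it snaps fully home, then push the yellow lug of the sprung tensioner arm back past its ratchet click, to its end stop or close to it, and finish while still holding it there by the lug: the arm springs back if you let go. Leave the spanner, the oil bottle and the spare idler where they are.

Things in the scene. Friction and masses are not known exactly. Their poses are not given: they have to be found in the camera images.
- drive_plate: Blue deck plate fixed to the bench; own x about away from the robot, z up, origin at bench height. In its frame (mm): plate x -110..150, y -140..140, 12 thick; grey ratchet housing x -56..56, y -115..-10, top z 60; two aluminium pulleys, tops at z 56, centres (105,-85) and (105,55), radius 40 and 38. With the lid shut all is below z 72.
- ratchet_lid (a joint): Angle of the orange lid on the ratchet housing: 0 shut, grows as it opens upward, starts at 0.5 to 1.05. Stiff hinge: it stays where left. In the last 0.1 rad it must be pressed past a spring catch (about 10 N at lid_press) and snaps home. The ratchet pawl hangs under the lid, so the ratchet clicks only with the lid shut.
- lid_hinge (a point): Fixed point, middle of the lid's hinge line, on the housing edge nearest the robot, 60 mm above the bench; axes of drive_plate, hinge line along y. At lid angle a, a point L along the lid's inner face lies at x = L cos a, z = L sin a from here; the lid's 8 mm thickness adds along its outer normal (-sin a, 0, cos a).
- lid_press (a point): Where to press: on the orange lid's outer (upper) face, mid width, 85 mm from the hinge line, 26 mm short of the free edge; moves with the lid. Own x runs along the lid from hinge to free edge, z is the outer normal. Lid 112 x 107 x 8 mm; shut, its upper face is 68 mm above the bench.
- tensioner (a joint): Angle of the dark tensioner arm about its upright pivot: 0 = sprung forward at rest (arm along drive_plate's +y, leaning 0.25 rad to -x); grows as the lug is pushed towards the plate's +x, clockwise from above. Ratchet tooth felt from 0.20, click passed by 0.47, hard stop at 0.58. Push at the lug: 3.5 N at first, about 10 N onto the tooth, 8 N near the stop. Springs back when let go.
- pivot_axis (a point): Fixed point on the arm's upright pivot axis, 40 mm above the bench; axes as those of drive_plate.
- push_lug: Upright yellow lug on the arm's outer end, 150 mm from the pivot: 8 mm thick (own x, the push direction), 34 wide (own y, outward along the arm), 46 tall. Origin: centre of its foot, 24 mm above the bench; top at 70. Push its -x face above 40 mm: the 18 mm wide arm bar below is at 22 to 36. A black roller, radius 20, top at 61, stands 50 mm nearer the pivot.
- spanner: Steel spanner lying on the bench close to the right edge of the deck; bystander. Origin at its middle, on the bench.
- oil_bottle: Black oil bottle with red cap and yellow label, radius 33, height 170 mm, standing on the bench to the right of the deck; bystander. Origin: centre of its foot.
- spare_idler: Loose aluminium idler pulley, radius 30, height 29 mm, lying on the bench to the left of the deck; bystander. Origin: centre of its underside.

How it is judged (in metres and radians):
On the way, in this order (a step that is already met when the one before it is completed fails the run):
1. the lid is snapped shut while the arm is still sprung forward (value of joint ratchet_lid below 0.03 rad and value of joint tensioner below 0.2 rad), for 0.2 s.
2. the arm is pushed back past its click by the lug, the lid still shut (value of joint tensioner above 0.48 rad and value of joint ratchet_lid below 0.03 rad and contact force between the fingers and push_lug above 2 N), for 0.2 s.
At the end, for the whole second after the job is handed in: The fingers are still pushing the yellow lug (more than 2 N) with the tensioner arm past its click (joint over 0.48 rad), the lid is shut (under 0.03 rad), and the spanner, bottle and spare idler are within 30 mm of where they were (all of step 2 and distance of each of spanner, oil_bottle, spare_idler from where it was at the start of the episode below 0.03 m); the arm keeps its last pose, push and grip.
It fails at once if a bystander is disturbed (distance of any of spanner, oil_bottle, spare_idler from where it was at the start of the episode above 0.03 m or angle between oil_bottle's own z axis and vertical above 0.3 rad).
It also fails if it takes over 45 s, if anything falls off the work surface, if the arm or the gripper's body presses on something with over 40 N, if the wrist force passes 120 N, or if a joint passes its speed limit or range.

## Robot

A 7-joint arm with a two-finger parallel gripper is mounted at the origin on the work surface. World frame = base frame: x ahead of the robot, y to its left, z up, the work surface at z = 0. Lengths are in m, angles in degrees, forces in N, time in s.
With the tool pointing down it reaches from about 0.425 to 0.925 m from the base axis. Payload 6.8 kg.
Tool frame: the origin (TCP) lies midway between the tips of the shut fingers; the grasp point (between the pads) lies ctrl.grip_depth behind it (ctrl.grip_depth is the distance from the TCP to the grasp point, in m); z points along the fingers, y is the direction in which the jaws open and shut (so a half turn about z gives the same grasp; the last joint's range is limited). The gripper opens to 88 mm and grips with 3 to 60 N. Pads are 20 mm wide; open, the fingers measure 115 mm over their backs; the gripper's body (75 mm by 178 mm) begins 61 mm behind the grasp point.
Start: joints at [62.905, 27.33, 1.283, 89.118, -0.659, 63.558, -4.761], TCP at [0.241, -0.631, 0.223] pointing down, gripper open.
Joint ranges: [-169.35, 169.35], [-19.33, 120.38], [-80.79, 83.38], [13.8, 139.57], [-78.32, 258.32], [9.67, 109.79], [-169.56, 169.56]. Speed limits (degrees/s): [136.94, 136.94, 180, 180, 180, 180, 180].

## Interface

Orientations are given as [roll, pitch, yaw] about the fixed x, y, z axes, in that order (R = Rz(yaw) Ry(pitch) Rx(roll)).
In Python, from workcell import ctrl gives the robot as it stands. The module is installed in compiled form; this text tells all that it offers.
- The arm moves only by the tool apply_moves, never from a script. Its argument "plan" is a list that holds one entry, the list of rows, each a list of 4 numbers: the shift along the tool's x, y, z in cm, then the turn about the tool's z in rad. In form: [[[dx, dy, dz, turn], ...]]. A call has exactly 5 rows; each row shifts and turns the commanded pose from where the row before left it, along the tool's axes as they then stand; what a row does not reach is not made up. A row lasts 1/12 s, in which the tool goes at most 41.7 mm and 7.16 degrees, less where a joint would pass 70% of its speed; a pose out of reach is approached as far as the arm can. A call with a gripper value outside its range is refused whole. "hand" is the opening, from 0 (shut) to 1 (fully open), set as the call begins (left out, the last holds). The fingers move at their own pace and stop on an object; "grip_force" is the grip in N (left out, the last holds). Time passes only in rows, so rows that do not move let the fingers close, or fill a call up. It gives the time, the measured TCP pose, the force and the opening at its end, in the units of the state.
- ctrl.read_state(): the state, without advancing time (a new reading comes with each control period).
- ctrl.read_camera(name): name is "scene" or "top"; returns (picture, depth): 400x640x3 uint8, blue, green, red; 400x640 float32, m along the optical axis (not along the pixel's ray), 0 where there is no reading.
- ctrl.get_calibration(name): a dict with "mtx" (3x3 intrinsics, pixels), "origin" and "rotation" of the camera in the world. Camera axes: x right, y up, looking along -z (the intrinsics and any distortion apply to the point x, -y, -z); pixel columns grow to the right and rows downward; lengths in m; the calibration is good to about 2 mm. A picture is of the moment at which its call begins. get_calibration takes no time and is no camera call.
- ctrl.close_job(): hands the job in, once; it reports no verdict.
Trained networks look in the newest picture that a camera, given by its name, has taken for a name from the list of things; names that differ only in an ending like _2 or _b are one class to them, and where a whole thing is asked for, a point or a joint stands for the part that bears it (a point fixed in the world has none). Each returns a list of dicts, best first, with "score" (0 to 1); they miss things now and then, are a little off and sometimes report something else, mostly with a low value. They report only what shows in the picture. A call takes as long as a camera call.
- ctrl.silhouettes(label, camera): "mask" (400x640 bool, what is visible of it) and "xy" ([column, row] in pixels, amid what is visible of it).
- ctrl.place_of(label, camera): "xy" ([column, row] in pixels: a listed point, or the origin of a listed thing).
The state is a dict: "clock": time; "joint_positions": joint angles; "qd": joint speeds; "joint_torque": joint torques, N m; "tcp_pos": TCP position; "orientation": TCP orientation; "contact_force": force on the tool from outside, world axes, zero at the start; "wrist_torque": the same for the moment, N m; "opening": finger opening in m.
Only numpy, scipy, OpenCV 4.12 (cv2) and the standard library are available. Lean on these libraries where they do the work, as an engineer would, in place of code of your own. Each camera call takes 0.05 s, during which the arm holds its last target. There are 200 camera calls.

## Working session

There is one attempt and no reset: what is moved stays moved. The work goes in short steps, Python scripts to look and compute and a tool call to move; the robot and the scene stay as the last step left them, time stands still between calls to the robot, and variables do not carry over. Pictures are saved under pics/ and viewed, about 8 in all and at most 12, crops included, and the job is handed in when it is done.

Besides the shell and the picture viewer there is one more tool, called after "Request:" by a JSON object that holds its "op" and its "data", one argument or row to a line. apply_moves: Moves the arm, as the interface text tells. Its arguments: {"type":"object","properties":{"plan":{"type":"array"},"hand":{"type":"number"},"grip_force":{"type":"number"}},"required":["plan"]}

```bash
mkdir -p pics; cat > h.py <<'E'
import numpy as np, cv2
from workcell import ctrl
def world(name, uv, depth):
    c=ctrl.get_calibration(name); K=np.array(c["mtx"]); R=np.array(c["rotation"]); o=np.array(c["origin"])
    u,v=uv; p=np.linalg.inv(K)@[u,v,1]; 
    d=R@np.array([p[0],-p[1],-p[2]])
    return o, d
def at_z(name,uv,z):
    o,d=world(name,uv,0); return o+d*(z-o[2])/d[2]
def at_depth(name,uv,depth):
    o,d=world(name,uv,0); return o+d*depth
def cloud(name,depth):
    c=ctrl.get_calibration(name); K=np.array(c["mtx"]); R=np.array(c["rotation"]); o=np.array(c["origin"])
    v,u=np.mgrid[:400,:640]; x=(u-K[0,2])/K[0,0]*depth; y=(v-K[1,2])/K[1,1]*depth
    return np.stack([x,-y,-depth],-1)@R.T+o
E
python3 - <<'E'
from h import *
s=ctrl.read_state(); print(s["clock"],s["tcp_pos"],s["orientation"],ctrl.grip_depth)
P=[]
for n in ("top","scene"):
    im,d=ctrl.read_camera(n); cv2.imwrite(f"pics/{n}0.png",im); np.save(f"{n}0.npy",d)
    C=cloud(n,d)
    for l in ("drive_plate","lid_hinge","lid_press","pivot_axis","push_lug","spanner","oil_bottle","spare_idler"):
        for r in ctrl.place_of(l,n)[:2]:
            u,v=r["xy"]; z={"drive_plate":0,"lid_hinge":.06,"pivot_axis":.04,"push_lug":.024}.get(l,0)
            q=C[int(np.clip(v,0,399)),int(np.clip(u,0,639))]
            print(n,l,round(r["score"],2),np.round([u,v]),"atz",at_z(n,(u,v),z).round(3),"dep",q.round(3))
E
```

```text
0.0 [ 0.24055384 -0.63004011  0.22168399] [-1.79894161e+02  9.15359580e-03  2.09002198e+01] 0.0187Traceback (most recent call last):
  File "<stdin>", line 6, in <module>
  File "h.py", line 15, in cloud
    return np.stack([x,-y,-depth],-1)@R.T+o
           ~~~~~~~~~~~~~~~~~~~~~~~~~~~~~~^~
ValueError: operands could not be broadcast together with shapes (400,640) (3,)
```

```bash
python3 - <<'E'
from h import *
for n in ("top","scene"): print(ctrl.get_calibration(n))
E
sed -i 's/R=np.array(c\["rotation"\])/R=Rotation.from_euler("xyz",c["rotation"],degrees=True).as_matrix()/; 1a from scipy.spatial.transform import Rotation' h.py
cat > look.py <<'E'
from h import *
for n in ("top","scene"):
    im,d=ctrl.read_camera(n); cv2.imwrite(f"pics/{n}0.png",im); np.save(f"{n}0.npy",d)
    C=cloud(n,d)
    for l in ("drive_plate","lid_hinge","lid_press","pivot_axis","push_lug","spanner","oil_bottle","spare_idler"):
        for r in ctrl.place_of(l,n)[:2]:
            u,v=r["xy"]; z={"drive_plate":0,"lid_hinge":.06,"pivot_axis":.04,"push_lug":.024}.get(l,0)
            q=C[int(np.clip(v,0,399)),int(np.clip(u,0,639))]
            print(n,l,round(r["score"],2),np.round([u,v]),"atz",at_z(n,(u,v),z).round(3),"dep",q.round(3))
E
python3 look.py
```

```text
{'mtx': array([[429.3449189 ,   0.        , 324.55705351],
       [  0.        , 429.3449189 , 197.47954878],
       [  0.        ,   0.        ,   1.        ]]), 'origin': array([0.41476869, 0.05973937, 1.08608779]), 'rotation': array([ 12.03238558,  -0.32850919, -88.16885159])}
{'mtx': array([[453.25514604,   0.        , 318.83327286],
       [  0.        , 453.25514604, 201.39736882],
       [  0.        ,   0.        ,   1.        ]]), 'origin': array([1.44315512, 0.52096027, 0.6578305 ]), 'rotation': array([ 57.95431063,  -0.22196784, 118.94544491])}
top drive_plate 0.72 [324. 220.] atz [0.587 0.062 0.   ] dep [0.581 0.063 0.038]
top lid_hinge 0.74 [347. 238.] atz [0.536 0.004 0.06 ] dep [0.536 0.005 0.079]
top lid_press 0.98 [349. 215.] atz [ 0.604 -0.003  0.   ] dep [0.581 0.007 0.136]
top pivot_axis 0.76 [346. 219.] atz [0.586 0.007 0.04 ] dep [0.573 0.013 0.126]
top push_lug 0.59 [281. 233.] atz [0.548 0.165 0.024] dep [0.548 0.165 0.04 ]
top push_lug 0.54 [323. 221.] atz [0.58  0.063 0.024] dep [0.579 0.065 0.036]
top spanner 0.67 [396. 219.] atz [ 0.597 -0.125  0.   ] dep 
[... 239 characters left out ...]
0.   ] dep [0.601 0.302 0.027]
scene drive_plate 0.65 [321. 220.] atz [0.596 0.063 0.   ] dep [0.608 0.068 0.011]
scene lid_hinge 0.95 [310. 179.] atz [ 0.516 -0.015  0.06 ] dep [0.549 0.003 0.083]
scene lid_press 0.78 [306. 168.] atz [ 0.371 -0.113  0.   ] dep [0.587 0.013 0.132]
scene lid_press 0.49 [362. 216.] atz [0.532 0.148 0.   ] dep [0.551 0.153 0.014]
scene pivot_axis 0.56 [306. 200.] atz [0.589 0.014 0.04 ] dep [0.596 0.018 0.046]
scene spanner 0.73 [264. 204.] atz [ 0.606 -0.107  0.   ] dep [ 0.605 -0.11  -0.001]
scene oil_bottle 0.74 [245. 188.] atz [ 0.564 -0.203  0.   ] dep [ 0.595 -0.179  0.024]
scene spare_idler 0.69 [416. 248.] atz [0.593 0.313 0.   ] dep [0.625 0.32  0.025]
```

```bash
python3 -c "
import cv2,numpy as np
a=cv2.imread('pics/top0.png');b=cv2.imread('pics/scene0.png')
cv2.imwrite('pics/both0.png',cv2.resize(np.vstack([a,b]),(480,600),interpolation=cv2.INTER_AREA))"
```

```text
(no output)
```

View pics/top0.png

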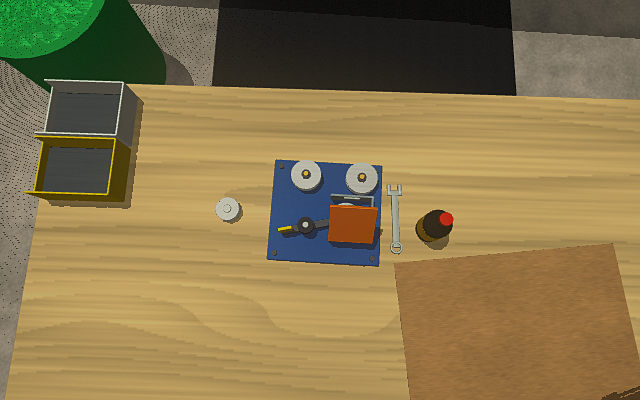

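View pics/scene0.png

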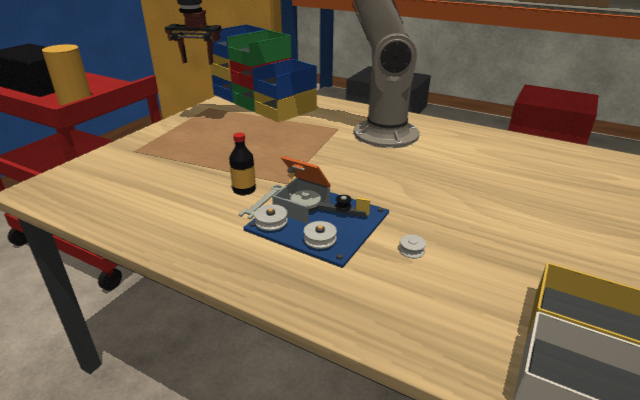

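```bash
python3 - <<'E'
from h import *
im=cv2.imread("pics/top0.png"); d=np.load("top0.npy"); C=cloud("top",d)
blue=(im[...,0].astype(int)>im[...,2]+50)&(im[...,0].astype(int)>im[...,1]+30)
blue[:120]=0
q=C[blue&(C[...,2]<.03)][:, :2]; print("blue z",np.median(C[blue][:,2]))
r=cv2.minAreaRect((q*1000).astype(np.float32)); print(r, cv2.boxPoints(r))
for uv in((362,178),(306,175)):print("pulley",at_z("top",uv,.056))
w=(im.min(-1)>120)&(abs(C[...,2]-.056)<.008)
n,lab,st,ce=cv2.connectedComponentsWithStats(w.astype(np.uint8))
for i in range(1,n):
    if st[i,4]>60: print(st[i],C[lab==i].mean(0))
I=im.astype(int)
ye=(I[...,2]>150)&(I[...,1]>130)&(I[...,0]<80); ye[:, :250]=0; ye[:,340:]=0; ye[:215]=0
print("yellow",ye.sum(),np.median(C[ye],0),C[ye].min(0),C[ye].max(0)); print(np.argwhere(ye)[:, ::-1].tolist()[:40])
og=(I[...,2]>150)&(I[...,1]<110)&(I[...,0]<60); og[:,:300]=0;og[:,400:]=0;og[260:]=0; og[:190]=0
Q=C[og]; m=Q.mean(0); n=np.linalg.svd(Q-m,full_matrices=False)[2][2]; n*=np.sign(n[2]); print("lid",og.sum(),m,n,"angle",np.arctan2(np.hypot(n[0],n[1]),n[2]),"az",np.degrees(np.arctan2(-n[1],-n[0])),Q.min(0),Q.max(0))
for l in ("ratchet_lid","push_lug","tensioner"):
  for c in ("top","scene"):
    for s in ctrl.silhouettes(l,c)[:1]:
        print(l,c,s["score"],s["xy"],s["mask"].sum())
a=cv2.resize(im[150:275,210:460],None,fx=3,fy=3,interpolation=cv2.INTER_CUBIC);cv2.imwrite("pics/crop.png",a)
E
```

```text
blue z 0.012028719265931631
((608.8665161132812, 57.853477478027344), (278.4156188964844, 257.6222839355469), 88.46356201171875) [[476.36914 -77.85051]
 [733.8988  -84.75806]
 [741.3639  193.55746]
 [483.83423 200.46501]]
pulley [ 0.68682507 -0.03031872  0.056     ]
pulley [0.68985945 0.10867435 0.056     ]
[340 195  34  12  71] [ 0.63722678 -0.02095727  0.05969754]
yellow 90 [0.21616212 0.14923857 0.00277388] [ 0.17701596  0.0141288  -0.00436322] [0.57572657 0.22707395 1.08608779]
[[269, 223], [287, 226], [288, 226], [289, 226], [290, 226], [281, 227], [282, 227], [283, 227], [284, 227], [285, 227], [286, 227], [287, 227], [288, 227], [289, 227], [290, 227], [278, 228], [279, 228], [280, 228], [281, 228], [282, 228], [283, 228], [284, 228], [285, 228], [286, 228], [287, 228], [288, 228], [289, 228], [290, 228], [278, 229], [279, 229], [280, 229], [281, 229], [282, 229], [283, 229], [284, 229], [285, 229], [278, 230], [279, 230], [331, 340], [334, 340]]
lid 197 [ 0.56951035 -0.00475249  0.11972686] [-0.77780964  0.02381893  0.62804842] angle 0.891753555507376 az -1.7540254147255816 [ 0.52612181 -0.05658378  0.06371738] [0.60163029 0.04985562 0.155445  ]
ratchet_lid top 0.78 [351.6, 224.7] 1751
ratchet_lid scene 0.66 [303.6, 171.0] 793
push_lug top 0.63 [281.9, 227.9] 83
push_lug scene 0.56 [364.5, 204.6] 174
tensioner top 0.64 [304.2, 226.8] 535
tensioner scene 0.71 [336.2, 204.7] 1025
```

View pics/crop.png

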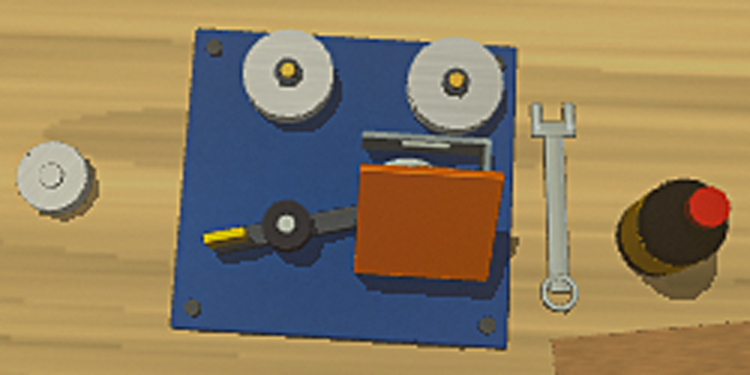

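```bash
python3 - <<'E'
from h import *
im=cv2.imread("pics/top0.png"); d=np.load("top0.npy"); C=cloud("top",d); I=im.astype(int)
ye=(I[...,2]>150)&(I[...,1]>130)&(I[...,0]<80); m=np.zeros_like(ye); m[222:240,272:296]=1; ye&=m
print(np.median(C[ye],0)); v,u=np.nonzero(ye); T=np.array([at_z("top",(a,b),.07)[:2] for a,b in zip(u,v)])*1000
print(cv2.minAreaRect(T.astype(np.float32)),T.mean(0)); Z=C[...,2]
sel=m.astype(bool)&(Z>.06)&(Z<.08); print("by height",sel.sum(),C[sel].mean(0),C[sel].min(0),C[sel].max(0))
r=np.zeros_like(ye); r[205:245,294:320]=1; rs=r.astype(bool)&(Z>.05); print("roller",C[rs].mean(0),C[rs].min(0),C[rs].max(0))
E
```

```text
[0.5541293  0.1550126  0.06957933]
((554.304443359375, 155.0960235595703), (6.3314337730407715, 29.59310531616211), 11.44908618927002) [554.30624321 154.92063205]
by height 53 [0.55381344 0.15419334 0.0686294 ] [0.5475259  0.13850498 0.06028136] [0.55955338 0.16936845 0.07256891]
roller [0.56200149 0.10483667 0.08500283] [0.41476869 0.05973937 0.05490725] [0.58395895 0.12540319 1.08608779]
```

Request:
{"op": "apply_moves", "data": {
  "plan": [
    [[0,0,-0.6,0.098],[0,0,-0.6,0.098],[0,0,-0.6,0.098],[0,0,-0.6,0.098],[0,0,0,0]]
  ],
  "hand": 0
}}

```text
clock: 1.67
tcp_pos: [0.2412, -0.6312, 0.248]
orientation: [179.9, -0.1, -1.8]
contact_force: [-0.3, 0.5, 0.2]
opening: 0.0581
```

Request:
{"op": "apply_moves", "data": {
  "plan": [
    [[1.75,-3.5,0,0],[1.75,-3.5,0,0],[1.75,-3.5,0,0],[1.75,-3.5,0,0],[1.75,-3.5,0,0]]
  ]
}}

```text
clock: 2.08
tcp_pos: [0.3335, -0.4562, 0.2464]
orientation: [180.0, 0.0, -1.4]
contact_force: [0.3, -1.0, -0.2]
opening: 0.0247
```

Request:
{"op": "apply_moves", "data": {
  "plan": [
    [[1.75,-3.5,0,0],[1.75,-3.5,0,0],[1.75,-3.5,0,0],[1.75,-3.5,0,0],[1.75,-3.5,0,0]]
  ]
}}

```text
clock: 2.5
tcp_pos: [0.4257, -0.2837, 0.2467]
orientation: [180.0, -0.0, -1.4]
contact_force: [-0.2, -0.4, 0.4]
opening: 0.0006
```

Request:
{"op": "apply_moves", "data": {
  "plan": [
    [[1.75,-3.5,0,0],[1.75,-3.5,0,0],[1.75,-3.5,0,0],[1.75,-3.5,0,0],[0,0,0,0]]
  ]
}}

```text
clock: 2.92
tcp_pos: [0.5025, -0.1389, 0.2468]
orientation: [-179.8, -0.1, -0.7]
contact_force: [0.5, -0.1, -0.3]
opening: 0.0006
```

Request:
{"op": "apply_moves", "data": {
  "plan": [
    [[1.3,-3.4,0,0],[1.4,-3.4,0.8,0],[1.4,-3.4,1.5,0],[1.3,-3.2,2.0,0],[0,0,1.0,0]]
  ]
}}

```text
clock: 3.33
tcp_pos: [0.5579, -0.0068, 0.192]
orientation: [-179.8, -0.0, -0.8]
contact_force: [-0.3, -0.1, 0.5]
opening: 0.0005
```

```bash
python3 - <<'E'
from h import *
s=ctrl.read_state(); print(s["tcp_pos"],s["orientation"],s["contact_force"])
im,d=ctrl.read_camera("scene"); cv2.imwrite("pics/s1.png",cv2.resize(im[80:280,180:480],None,fx=2.5,fy=2.5))
E
```

```text
[ 0.5578558  -0.0068284   0.19196116] [-1.79760158e+02 -2.17200460e-03 -8.32378715e-01] [-0.33074695 -0.14354608  0.53512366]
```

View pics/s1.png

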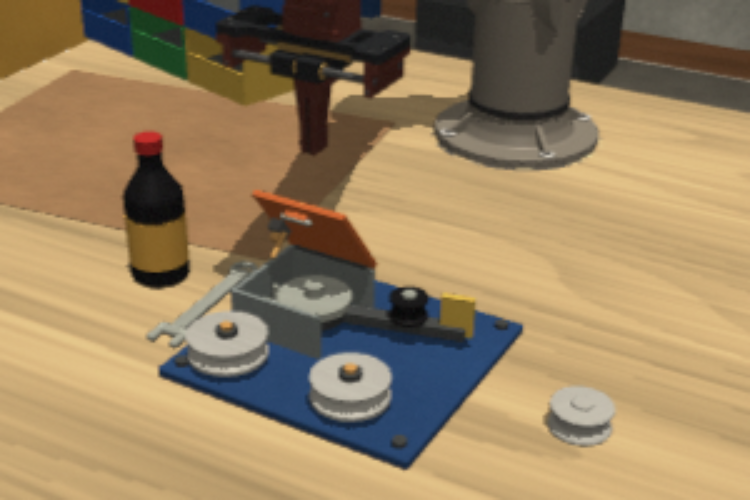

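Request:
{"op": "apply_moves", "data": {
  "plan": [
    [[0.2,0,1.5,0],[0.2,0,1.4,0],[0.2,0,1.4,0],[0.3,0,1.2,0],[0.3,0,0.6,0]]
  ]
}}

```text
clock: 3.8
tcp_pos: [0.5679, -0.0167, 0.1313]
orientation: [180.0, 0.1, -1.6]
contact_force: [-0.2, 0.2, 1.3]
opening: 0.0008
```

Request:
{"op": "apply_moves", "data": {
  "plan": [
    [[0.4,0,0.4,0],[0.4,0,0.5,0],[0.3,0,0.5,0],[0.3,0,0.6,0],[0.3,0,0.6,0]]
  ]
}}

```text
clock: 4.22
tcp_pos: [0.5866, -0.0157, 0.1067]
orientation: [-180.0, -0.1, -1.6]
contact_force: [-0.7, -0.8, 1.8]
opening: 0.0003
```

Request:
{"op": "apply_moves", "data": {
  "plan": [
    [[0.4,-0.2,0.5,0],[0.4,-0.2,0.5,0],[0.3,-0.2,0.5,0],[0.3,-0.2,0.5,0],[0.3,-0.2,0.5,0]]
  ]
}}

```text
clock: 4.63
tcp_pos: [0.6032, -0.0058, 0.0811]
orientation: [-180.0, 0.0, -1.5]
contact_force: [-0.4, -0.0, 0.5]
opening: -0.0001
```

Request:
{"op": "apply_moves", "data": {
  "plan": [
    [[0.2,0,0.4,0],[0.2,0,0.4,0],[0.1,0,0.4,0],[0,0,0.3,0],[0,0,0.2,0]]
  ]
}}

```text
clock: 5.05
tcp_pos: [0.6085, -0.0061, 0.0677]
orientation: [180.0, -0.0, -1.6]
contact_force: [-15.5, -0.5, 44.4]
opening: 0.0003
```

Request:
{"op": "apply_moves", "data": {
  "plan": [
    [[0,0,0,0],[0,0,-0.1,0],[0,0,-0.2,0],[0,0,-0.3,0],[0,0,-0.5,0]]
  ]
}}

```text
clock: 5.47
tcp_pos: [0.6078, -0.0066, 0.0754]
orientation: [180.0, 0.0, -1.6]
contact_force: [-1.0, 0.3, 0.9]
opening: 0.0005
```

Request:
{"op": "apply_moves", "data": {
  "plan": [
    [[-0.5,0,-2,0],[-1,0,-2,0],[-2,-1,-2,0],[-2.5,-2,-1,0],[-2.5,-2,0,0]]
  ]
}}

```text
clock: 5.88
tcp_pos: [0.5256, 0.0459, 0.148]
orientation: [-180.0, -0.3, -1.7]
contact_force: [-0.3, 0.9, -0.1]
opening: 0.0008
```

```bash
cat > lid.py <<'E'
from h import *
s=ctrl.read_state(); print(s["tcp_pos"],s["orientation"],s["contact_force"])
im,d=ctrl.read_camera("top"); C=cloud("top",d); I=im.astype(int)
og=(I[...,2]>130)&(I[...,1]<110)&(I[...,0]<60)&(C[...,2]>.05)&(C[...,2]<.1)&(abs(C[...,0]-.59)<.08)&(abs(C[...,1])<.07)
Q=C[og]; A=np.c_[Q[:,:2]-Q[:,:2].mean(0),np.ones(len(Q))]; print("lid",len(Q),np.linalg.lstsq(A,Q[:,2],rcond=None)[0],Q.min(0),Q.max(0))
Z=C[...,2]; m=np.zeros_like(og); m[210:245,265:300]=1; sel=m&(Z>.06)&(Z<.08)&(I[...,2]>130)
print("lug",sel.sum(),C[sel].mean(0) if sel.any() else None)
E
python3 lid.py
```

```text
[0.52555906 0.04591536 0.14803861] [-179.96724837   -0.27521386   -1.700766  ] [-0.2959082   0.90091277 -0.07001371]
lid 3 [ 0.0430235  -0.05686611  0.06811361] [ 0.63190741 -0.05661618  0.06796342] [ 0.63682227 -0.05417269  0.06820639]
lug 24 [0.55275313 0.16088456 0.07048439]
```

Request:
{"op": "apply_moves", "data": {
  "plan": [
    [[0,-2.2,0,0],[0,-2.2,0,0],[0,-2.2,0,0],[0,-2.2,0,0],[0,-2.0,0,0]]
  ]
}}

```text
clock: 6.35
tcp_pos: [0.5274, 0.1552, 0.1456]
orientation: [-180.0, -0.0, -1.5]
contact_force: [-0.4, -1.6, -1.0]
opening: 0.0001
```

Request:
{"op": "apply_moves", "data": {
  "plan": [
    [[0,0,0,-0.085],[0,0,0,-0.085],[0,0,0,-0.08],[0,0,0,0],[0,0,0,0]]
  ]
}}

```text
clock: 6.77
tcp_pos: [0.5274, 0.1537, 0.1455]
orientation: [-180.0, 0.0, 12.6]
contact_force: [-0.5, 0.4, -0.8]
opening: 0.0003
```

```bash
python3 lid.py; python3 - <<'E'
from h import *
im,d=ctrl.read_camera("top"); a=im[150:275,210:460]
im2,d=ctrl.read_camera("scene"); b=im2[130:270,200:450]
cv2.imwrite("pics/s2.png",cv2.resize(np.vstack([a,b]),None,fx=2.2,fy=2.2,interpolation=cv2.INTER_CUBIC))
E
```

```text
[0.52738018 0.15371122 0.1454603 ] [-1.79991516e+02  1.40092737e-02  1.26121364e+01] [-0.54650139  0.37262276 -0.75745639]
lid 77 [0.0028796  0.0025742  0.06762478] [ 0.53099624 -0.05723203  0.06410967] [0.6438237  0.05003958 0.07179844]
lug 0 None
```

View pics/s2.png

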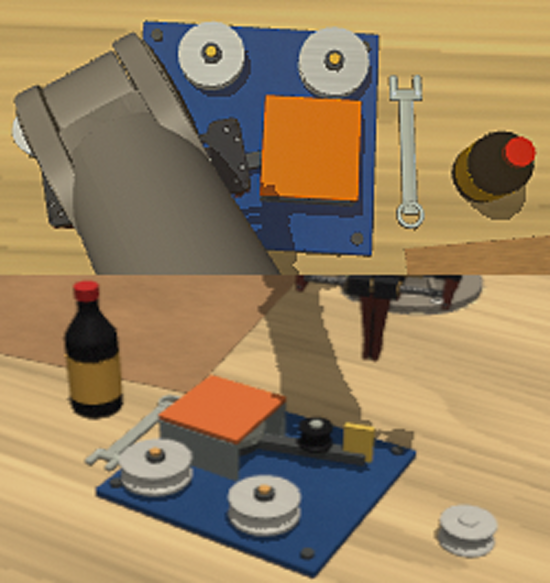

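The lid lies flat (slope 0.003) with its top at 67.6 mm, so it is shut. The fingers stand behind the yellow lug, so I'm lowering them.

Request:
{"op": "apply_moves", "data": {
  "plan": [
    [[0,0,2.5,0],[0,0,2.5,0],[0,0,2.5,0],[0,0,1.7,0],[0,0,0.8,0]]
  ]
}}

```text
clock: 7.33
tcp_pos: [0.5259, 0.1532, 0.0434]
orientation: [180.0, 0.2, 12.7]
contact_force: [0.0, 0.3, 0.1]
opening: 0.0006
```

Request:
{"op": "apply_moves", "data": {
  "plan": [
    [[0.3,0,0,0],[0.3,0,0,0],[0.3,0,0,0],[0.2,0,0,0],[0,0,0,0]]
  ]
}}

```text
clock: 7.75
tcp_pos: [0.5386, 0.1566, 0.0466]
orientation: [-180.0, -0.0, 12.7]
contact_force: [-0.5, -0.7, -0.3]
opening: 0.0005
```

Request:
{"op": "apply_moves", "data": {
  "plan": [
    [[0.5,0,0,0.033],[0.5,0,0,0.033],[0.5,0,0,0.033],[0.5,0,0,0.033],[0.5,0,0,0.033]]
  ]
}}

```text
clock: 8.17
tcp_pos: [0.5626, 0.1612, 0.0458]
orientation: [-180.0, 0.0, 3.2]
contact_force: [-5.5, 2.7, 2.1]
opening: 0.0002
```

Request:
{"op": "apply_moves", "data": {
  "plan": [
    [[0.5,0,0,0.033],[0.5,0,0,0.033],[0.5,0,0,0.033],[0.5,0,0,0.033],[0.5,0,0,0.033]]
  ]
}}

```text
clock: 8.58
tcp_pos: [0.5868, 0.1627, 0.0456]
orientation: [-179.9, 0.1, -6.2]
contact_force: [-6.7, 6.3, 1.1]
opening: 0.0004
```

Request:
{"op": "apply_moves", "data": {
  "plan": [
    [[0.5,0,0,0.033],[0.5,0,0,0.033],[0.5,0,0,0.033],[0.5,0,0,0.033],[0.5,0,0,0.033]]
  ]
}}

```text
clock: 9.0
tcp_pos: [0.6117, 0.1585, 0.0456]
orientation: [-179.9, 0.1, -15.6]
contact_force: [-6.1, 6.8, 2.0]
opening: 0.0005
```

Request:
{"op": "apply_moves", "data": {
  "plan": [
    [[0.5,0,0,0.033],[0.4,0,0,0.027],[0.2,0,0,0],[0,0,0,0],[0,0,0,0]]
  ]
}}

```text
clock: 9.42
tcp_pos: [0.6219, 0.1563, 0.0456]
orientation: [-179.8, 0.1, -19.0]
contact_force: [-7.1, 7.5, 1.2]
opening: 0.0005
```

```bash
python3 - <<'E'
from h import *
s=ctrl.read_state(); p=s["tcp_pos"]; print(p,s["orientation"],s["contact_force"])
y=np.radians(s["orientation"][2]); t=np.array([np.cos(y),np.sin(y)]); c=p[:2]+.014*t-[.587,.009]
print("angle est",np.arctan2(c[0],c[1])+.25-.027,"radius",np.hypot(*c))
im,d=ctrl.read_camera("top"); a=im[150:275,210:460]; C=cloud("top",d)
im2,d2=ctrl.read_camera("scene"); b=im2[130:270,200:450]
cv2.imwrite("pics/s3.png",cv2.resize(np.vstack([a,b]),None,fx=2.2,fy=2.2,interpolation=cv2.INTER_CUBIC))
E
```

```text
[0.62188781 0.15628591 0.04559705] [-1.79835931e+02  1.36746631e-01 -1.89537005e+01] [-7.08194856  7.47613184  1.16974904]
angle est 0.5482093765881436 radius 0.1506343209108292
```

View pics/s3.png

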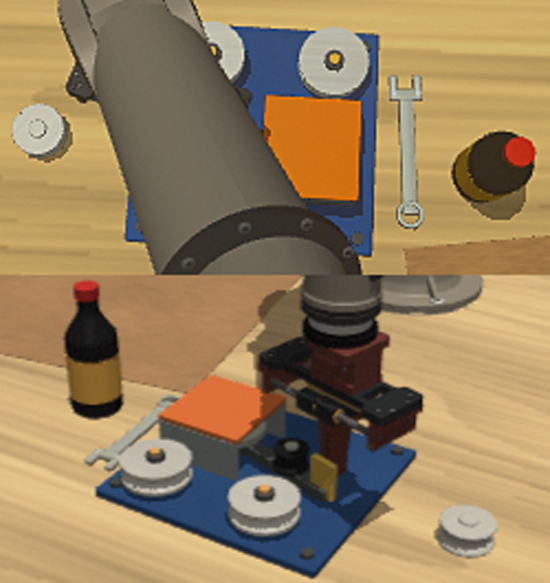

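Request:
{"op": "apply_moves", "data": {
  "plan": [
    [[0.2,0,0,0.01],[0.2,0,0,0.01],[0,0,0,0],[0,0,0,0],[0,0,0,0]]
  ]
}}

```text
clock: 9.93
tcp_pos: [0.6254, 0.1553, 0.0456]
orientation: [-179.8, 0.2, -20.1]
contact_force: [-6.0, 7.9, 1.5]
opening: 0.0003
```

Request:
{"op": "apply_moves", "data": {
  "plan": [
    [[0.2,0,0,0.0],[0.15,0,0,0],[0,0,0,0],[0,0,0,0],[0,0,0,0]]
  ]
}}

```text
clock: 10.35
tcp_pos: [0.6259, 0.1551, 0.0455]
orientation: [-179.9, 0.4, -20.0]
contact_force: [-13.8, 9.0, 8.0]
opening: 0.0003
```

Pushing a further 3.5 mm moved the tip only 0.5 mm, and the force doubled. That is the end stop. I'll do one last check and hand in.

```bash
python3 lid.py; python3 - <<'E'
from h import *
for n,l in (("top","spanner"),("top","oil_bottle"),("top","spare_idler"),("scene","spare_idler")):
    for r in ctrl.place_of(l,n)[:1]: print(n,l,r["score"],at_z(n,r["xy"],0).round(3))
s=ctrl.read_state(); print(s["clock"],s["tcp_pos"],s["contact_force"])
ctrl.close_job()
s=ctrl.read_state(); print(s["clock"],s["tcp_pos"],s["contact_force"])
E
```

```text
[0.62593441 0.15514223 0.04551052] [-179.91463747    0.42750237  -20.02587337] [-13.81249976   8.9551472    7.99627093]
lid 46 [-0.00616674 -0.00309112  0.06804965] [ 0.53110638 -0.05726529  0.06332342] [0.64385578 0.04773489 0.0713473 ]
lug 0 None
top spanner 0.57 [ 0.598 -0.13   0.   ]
top oil_bottle 0.9 [ 0.571 -0.192  0.   ]
top spare_idler 0.98 [0.615 0.301 0.   ]
scene spare_idler 0.67 [0.603 0.312 0.   ]
10.6 [0.6259433  0.15513039 0.0455098 ] [-13.63754868   9.35518498   7.76995599]
the job is handed in; nothing more can be done
the job is handed in; nothing more can be done
```

I pressed the lid shut, pushed the tensioner arm back to its end stop by the yellow lug, and handed the job in at 10.6 s with the fingers still pushing the lug. I had no verdict or joint readings, so what follows is measured or estimated.

- **Lid:** It was pressed with closed fingers, peaking at about 44 N. It then measured flat, with its top at about 68 mm and slopes of 0.006 rad or less, which matches shut.
- **Tensioner:** I estimate the angle at about 0.57 rad. At the end, 3.5 mm more commanded push moved the tip only 0.5 mm while the force doubled, so I took that as the hard stop.
- **Push at hand-in:** The wrist force was about 18 N and steady. Part of it was sideways and upward, so the push on the lug itself is lower, but well over 2 N.
- **Bystanders:** The spanner, bottle and spare idler came out within about 12 mm of their first readings. That is within network scatter: both cameras shifted the idler by about 10 mm although nothing went near it.
- **Failed check:** The lug was hidden from the top camera at the end. Its position rests on the finger pose, the contact force and the scene picture taken just before the last few millimetres.

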